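Shim the bearing blocks of a line shaft by feel

ROBOT

A 7-joint arm with a two-finger parallel gripper is mounted at the origin on a cart in front of the work surface, level with it; the furniture and walls round the work are solid. World frame = base frame: x ahead of the robot, y to its left, z up, the work surface at z = 0. Lengths are in m, angles in rad, forces in N, time in s.
With the tool pointing down it reaches from about 0.4 to 0.85 m from the base axis. Payload 10.4 kg.
Tool frame: the origin (TCP) lies on the centre line of the jaws, within the pads' length; the fingertips stand 11 mm ahead of it and the grasp point (between the pads) lies 8 mm behind it; z points along the fingers, y is the line along which they close (so a half turn about z gives the same grasp; the last joint's range is limited). The gripper opens to 87 mm and grips with 3 to 60 N. Pads are 19 mm wide; open, the fingers measure 117 mm over their backs; the gripper's body (75 mm by 190 mm) begins 51 mm behind the grasp point.
Start: joints at [1.265, 0.332, -0.065, 1.46, 0.022, 1.35, -0.088], TCP at [0.174, -0.6, 0.234] pointing down, gripper open.
Joint ranges: [-2.6, 2.6], [-0.5, 2.12], [-1.47, 1.34], [0.16, 2.42], [-1.27, 4.41], [0.06, 2.06], [-2.6, 2.6]. Speed limits (rad/s): [2.22, 2.22, 2.79, 2.79, 3.14, 3.14, 3.14].

INTERFACE

Orientations are given as a unit quaternion [x, y, z, w].
In Python, from bench import r gives the robot as it stands.
- The arm moves only by the shell command python3 -m pendant 'ROWS' [OPENING] [FORCE]. ROWS is JSON, a list of rows, each a list of 4 numbers: the shift along the tool's x, y, z in m, then the turn about the tool's z in rad. A call has 1 to 8 rows; each row shifts and turns the commanded pose from where the row before left it, along the tool's axes as they then stand; what a row does not reach is not made up. A row lasts 1/12 s, in which the tool goes at most 41.7 mm and 7.16 degrees, less where a joint would pass 70% of its speed; a pose out of reach is approached as far as the arm can. A call with a gripper value outside its range is refused whole. OPENING is the opening, from 0 (shut) to 1 (fully open), set as the call begins (- or left out, the last holds). The fingers move at their own pace and stop on an object; FORCE is the grip in N (left out, the last holds). Time passes only in rows, so rows that do not move let the fingers close. It gives the time, the measured TCP pose, the force, the opening and the grip force at its end, in the units of the state.
- r.read_state(): the state, without advancing time (a new reading comes with each control period).
- r.camera(name): name is "side" or "top" or "wrist"; returns a dict with "img" (420x560x3 uint8, red, green, blue), "camera_matrix" (3x3 intrinsics, pixels), "dist_coeffs" ([k1, k2, p1, p2, k3] as OpenCV has them; the pictures are not rectified), "xyz" and "attitude" of the camera in the world. Camera axes: x right, y down, z forward; pixel columns grow to the right and rows downward; lengths in m; the calibration is good to about 2 mm. A picture is of the moment at which its call begins. There is no depth.
- r.close_job(): hands the job in; it is judged then, once.
Trained networks look in the newest picture that a camera, given by its name, has taken for a name from the list of things; names that differ only in an ending like _2 or _b are one class to them, and where a whole thing is asked for, a point or a joint stands for the part that bears it (a point fixed in the world has none). Each returns a list of dicts, best first, with "score" (0 to 1); they miss things now and then, are a little off and sometimes report something else, mostly with a low value. They report only what shows in the picture. A call takes as long as a camera call. They do not tell look-alikes from the thing itself.
- r.outline_of(thing, camera): "mask" (420x560 bool, what is visible of it) and "bbox" ([centre column, centre row, width, height] in pixels, round what is visible of it).
The state is a dict: "time": time; "joint_positions": joint angles; "joint_vel": joint speeds; "joint_torque": joint torques, N m; "ee_pos": TCP position; "eef_rot": TCP orientation; "ft_force": force on the tool from outside, world axes, zero at the start; "torque": the same for the moment, N m; "width": finger opening in m; "grip_force": force on a finger pad.
Only numpy, scipy, OpenCV 4.12 (cv2) and the standard library are available. Lean on these libraries where they do the work, as an engineer would, in place of code of your own. Each camera call takes 0.05 s, during which the arm holds its last target. There are 200 camera calls.

TASK

The line shaft is held true in its two vee rests, and two of its three blue bearing blocks now hang clear of the packers beneath them, one gap wider than the other; nobody has marked which blocks they are. Feel under the front feet with the two slotted shims, each of which jams where the gap is too small: the thick red-handled one fits under one block only, and the thin yellow-handled one belongs in the smaller gap. Leave each shim pushed fully home round the bolt of its own block, with everything else on the bench where it was.

Things in the scene. Friction and masses are not known exactly. Their poses are not given: they have to be found in the camera images.
- shaft_unit: Fixed line shaft with three blue bearing blocks, sprocket and pulley on a grey bed plate 142 x 340 mm, 26 mm high; housing tops at z = 110 mm, all else under 125 mm. Origin: centre of the bed plate on the bench; y along the shaft, x away from the robot, into the front feet. Blocks at y = +100, 0, -100 mm. Each foot is 38 mm wide, its front edge at x = -63.5 mm, its underside at z = 44 mm.
- foot0 (a point): Middle of the lower front edge of the front foot of the block at y = +100 mm; axes as the shaft unit's (x runs into the gap). A steel packer 37 mm wide lies under each block, its front 1.5 mm behind the foot's. One packer leaves a gap of 1.0 mm under the foot, one 5.8 mm, one 8.8 mm, in unknown order; gaps are open at the front.
- foot1 (a point): The same point on the middle block (y = 0). In every gap stands a fixed bolt shank of 10 mm diameter, its centre 16 mm behind the foot's front edge, on the foot's middle line.
- foot2 (a point): The same point on the block at y = -100 mm.
- shim_red: Loose thick slotted steel shim, 7 mm, 0.15 kg, lying flat, its red-sleeved tab upright. Origin: underside of the blade below the tab's middle; x along the blade to the two round-ended prongs (tips at 91 mm), z up. Blade 38 mm wide from x = 39 mm on, neck 24 mm. Sleeve 11 mm thick (x), 32 mm wide (y), from 8 to 54 mm above the blade's upper face.
- shim_red_tip (a point): Point midway between the red shim's prong tips, on its underside, 91 mm along x from its origin. The slot between the prongs is 14 mm wide and 31 mm deep: fully home, its bottom stands against the bolt and the tips lie 42 mm behind the foot's front edge.
- shim_yellow: Loose thin slotted steel shim, 4 mm, 0.10 kg, with a yellow sleeve; otherwise the same shape, sizes and axes as the red one.
- shim_yellow_tip (a point): Point midway between the yellow shim's prong tips, on its underside; slot as on the red one.
- pliers: Bystander: red-handled pliers, 198 x 61 x 13 mm, lying left of the shims; origin at the underside's centre.
- brass_elbow: Bystander: brass valve body, 42 x 60 x 26 mm, lying at the left; origin at the underside's centre.
- red_cap: Bystander: red screw cap, 46 mm across, 26 mm high; origin at the underside's centre.
- screwdriver_red: Bystander: red-handled screwdriver, 210 mm long, in front of the toolbox; origin at the underside's centre.
There are look-alikes about, which are no part of the job. Leave any pink or purple look-alike of the shim_red alone.

How it is judged:
At the end, for the whole second after the job is handed in: Both shims released and at rest in the gaps under the front feet of two different blocks: prong tips at least 36 mm behind the foot's front edge (fully home is about 42), midline within 6 mm of the foot's, underside 1 to 12 mm below the foot's, blade level to 0.15 rad (((x of shim_red_tip in the frame of foot0 between 0.036 and 0.05 m and y of shim_red_tip in the frame of foot0 between -0.006 and 0.006 m and z of shim_red_tip in the frame of foot0 between -0.012 and -0.001 m) or (x of shim_red_tip in the frame of foot1 between 0.036 and 0.05 m and y of shim_red_tip in the frame of foot1 between -0.006 and 0.006 m and z of shim_red_tip in the frame of foot1 between -0.012 and -0.001 m) or (x of shim_red_tip in the frame of foot2 between 0.036 and 0.05 m and y of shim_red_tip in the frame of foot2 between -0.006 and 0.006 m and z of shim_red_tip in the frame of foot2 between -0.012 and -0.001 m)) and angle between each of shim_red, shim_yellow's own z axis and vertical below 0.15 rad and linear speed of each of shim_red, shim_yellow below 0.01 m/s and ((x of shim_yellow_tip in the frame of foot0 between 0.036 and 0.05 m and y of shim_yellow_tip in the frame of foot0 between -0.006 and 0.006 m and z of shim_yellow_tip in the frame of foot0 between -0.012 and -0.001 m) or (x of shim_yellow_tip in the frame of foot1 between 0.036 and 0.05 m and y of shim_yellow_tip in the frame of foot1 between -0.006 and 0.006 m and z of shim_yellow_tip in the frame of foot1 between -0.012 and -0.001 m) or (x of shim_yellow_tip in the frame of foot2 between 0.036 and 0.05 m and y of shim_yellow_tip in the frame of foot2 between -0.006 and 0.006 m and z of shim_yellow_tip in the frame of foot2 between -0.012 and -0.001 m))); the robot touches nothing.
It fails at once if a bystander (pliers, brass valve body, red cap, red screwdriver) is moved by more than 3 cm (distance of any of pliers, brass_elbow, red_cap, screwdriver_red from where it was at the start of the episode above 0.03 m).
It also fails if it takes over 67 s, if anything falls off the work surface, if the arm or the gripper's body presses on something with over 40 N, if the wrist force passes 120 N, or if a joint passes its speed limit or range.

## Working session

There is one attempt and no reset: what is moved stays moved. The work goes in short steps, Python scripts to look and compute and a shell command to move; the robot and the scene stay as the last step left them, time stands still between calls to the robot, and variables do not carry over. Pictures are saved under pics/ and viewed, at most 10 in all, crops included, and the job is handed in when it is done.

```bash
ls; mkdir -p pics; cat > h.py <<'E'
import numpy as np,cv2
from bench import r
from scipy.spatial.transform import Rotation as R
def cam(n):
    c=r.camera(n); c['K']=np.array(c['camera_matrix'],float); c['D']=np.array(c['dist_coeffs'],float); c['Rm']=R.from_quat(c['attitude']).as_matrix() if np.size(c['attitude'])==4 else np.array(c['attitude']); c['t']=np.array(c['xyz']); return c
def save(c,f,crop=None,s=1):
    im=c['img'][:,:,::-1]
    if crop: im=im[crop[1]:crop[3],crop[0]:crop[2]]
    cv2.imwrite('pics/'+f,cv2.resize(im,None,fx=s,fy=s,interpolation=cv2.INTER_CUBIC))
def ray(c,p):
    u=cv2.undistortPoints(np.array(p,float).reshape(-1,1,2),c['K'],c['D']).reshape(-1,2)
    return np.c_[u,np.ones(len(u))]@c['Rm'].T
def onz(c,p,z):
    d=ray(c,p); return c['t']+d*((z-c['t'][2])/d[:,2])[:,None]
def proj(c,P):
    Rw=c['Rm'].T; return cv2.projectPoints(np.array(P,float).reshape(-1,1,3),cv2.Rodrigues(Rw)[0],-Rw@c['t'],c['K'],c['D'])[0].reshape(-1,2)
def tri(cs,ps):
    A=0;b=0
    for c,p in zip(cs,ps):
        d=ray(c,p)[0];d/=np.linalg.norm(d);M=np.eye(3)-np.outer(d,d);A=A+M;b=b+M@c['t']
    return np.linalg.solve(A,b)
E
python3 - <<'E'
from h import *
np.set_printoptions(precision=3,suppress=True)
s=r.read_state();print(s)
ims=[]
for n in('top','side'):
    c=cam(n);ims.append(c['img']);print(n,c['t'],c['Rm'].tolist())
    for t in('shaft_unit','shim_red','shim_yellow','pliers','brass_elbow','red_cap','screwdriver_red'):
        print(t,[(round(o['score'],2),np.round(o['bbox']).tolist()) for o in r.outline_of(t,n)])
    save(c,n+'0.png',None,1.42)
E
```

```text
pics
{'time': 0.0, 'joint_positions': array([ 1.265,  0.333, -0.065,  1.461,  0.022,  1.35 , -0.088]), 'joint_vel': array([ 0.001,  0.001,  0.002, -0.   , -0.   , -0.001,  0.   ]), 'joint_torque': array([ -0.   , -62.326,   0.024, -38.989,  -0.062,   0.04 ,   0.   ]), 'ee_pos': array([ 0.174, -0.6  ,  0.233]), 'eef_rot': array([ 0.99 ,  0.141, -0.   , -0.001]), 'ft_force': array([0.265, 0.182, 0.744]), 'torque': array([-0.031,  0.025, -0.017]), 'grip_force': 0.0, 'width': 0.0875507656203467}
top [ 0.329 -0.014  1.071] [[-0.013898162582650492, -0.9809466042948586, 0.1937797734522676], [-0.9998978519112239, 0.01428111032497274, 0.0005793368675019867], [-0.0033356888563389614, -0.19375192750079134, -0.9810448836671958]]
shaft_unit [(0.71, [192.0, 215.0, 23.0, 33.0]), (0.57, [357.0, 161.0, 139.0, 55.0])]
shim_red [(0.95, [346.0, 248.0, 40.0, 27.0]), (0.93, [290.0, 248.0, 32.0, 21.0]), (0.54, [192.0, 214.0, 21.0, 35.0]), (0.44, [359.0, 160.0, 138.0, 53.0])]
shim_yellow [(0.68, [253.0, 225.0, 16.0, 27.0])]
pliers [(0.79, [162.0, 181.0, 19.0, 66.0])]
brass_elbow [(0.52, [163.0, 260.0, 21.0, 24.0])]
red_cap [(0.59, [196.0, 174.0, 16.0, 12.0])]
screwdriver_red [(0.53, [253.0, 165.0, 34.0, 18.0])]
side [-0.2    1.036  0.625] [[-0.8175887826448056, -0.2336160685314272, 0.5262814028799656], [-0.5756961726237366, 0.31408428066568206, -0.7549337596538535], [0.011067941080702637, -0.9202035628939071, -0.3912836611942716]]
shaft_unit [(0.75, [280.0, 196.0, 91.0, 58.0])]
shim_red [(0.87, [227.0, 265.0, 41.0, 22.0]), (0.62, [318.0, 236.0, 13.0, 30.0]), (0.53, [346.0, 218.0, 37.0, 26.0])]
shim_yellow [(0.64, [273.0, 246.0, 27.0, 17.0])]
pliers [(0.44, [196.0, 280.0, 22.0, 17.0])]
brass_elbow [(0.9, [246.0, 299.0, 22.0, 23.0]), (0.59, [281.0, 196.0, 91.0, 56.0])]
red_cap [(0.55, [194.0, 251.0, 17.0, 14.0])]
screwdriver_red [(0.76, [230.0, 229.0, 38.0, 14.0])]
```

View pics/top0.png

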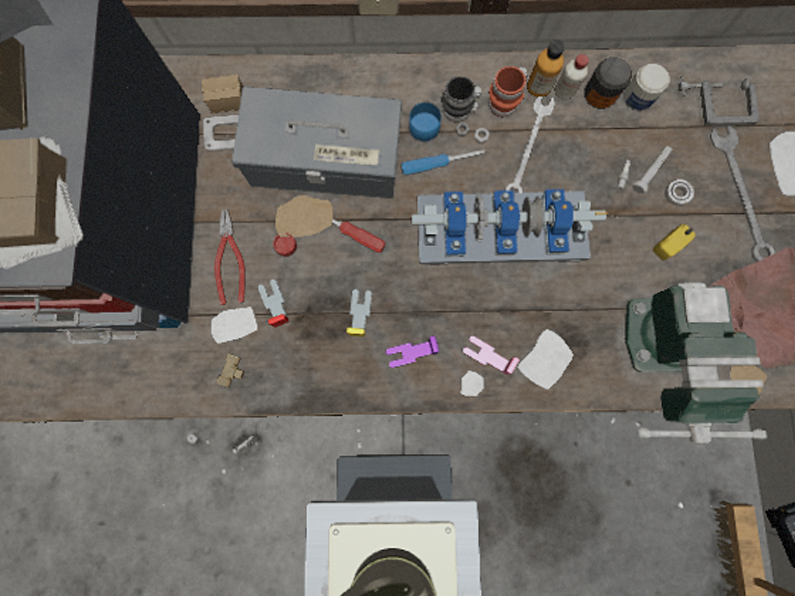

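View pics/side0.png

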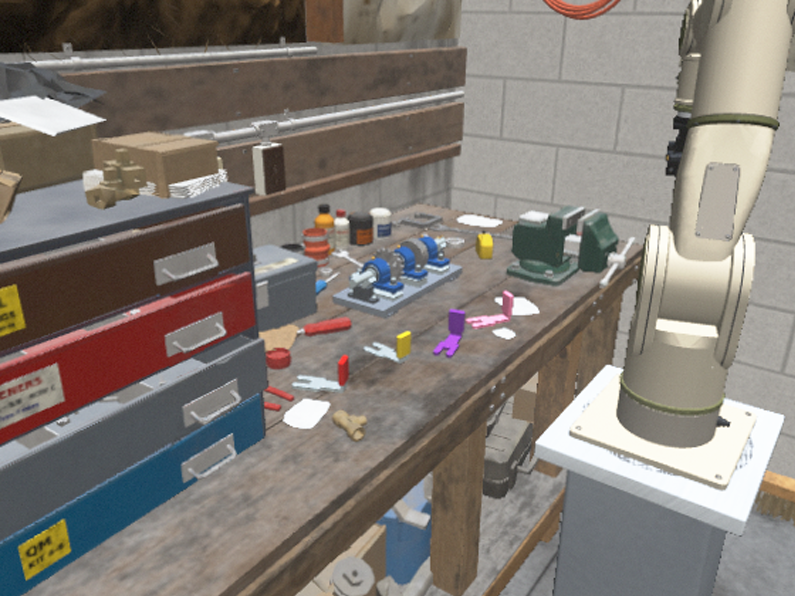

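The red-sleeved steel shim is at top (192,214) px, the yellow one at (253,221). The look-alikes are purple at (290,248) and pink at (346,248); they have coloured blades and lie right of the yellow shim, so I leave them. The shaft unit is at about (357,160), pliers at (162,181), and the cap at (200,172).

```bash
python3 - <<'E'
from h import *
np.set_printoptions(precision=3,suppress=True)
c=cam('top');k=1.42
P=lambda l,z:print(onz(c,np.array(l)/k,z))
print('red: tips,neck');P([(263,284),(278,282),(276,314)],.005)
print('yel');P([(353,292),(368,291),(358,322)],.003)
print('bed top corners FL FR BR');P([(419,260),(590,258),(590,192)],.026)
print('feet fronts');P([(456,251),(508,250),(561,250)],.05)
print('pliers,cap');P([(230,255),(285,243),(230,370)],.01)
save(c,'red1.png',(150,150,310,270),5)
E
```

```text
red: tips,neck
[[0.571 0.253 0.005]
 [0.575 0.223 0.005]
 [0.509 0.226 0.005]]
yel
[[0.552 0.073 0.003]
 [0.554 0.042 0.003]
 [0.491 0.063 0.003]]
bed top corners FL FR BR
[[ 0.611 -0.061  0.026]
 [ 0.609 -0.4    0.026]
 [ 0.748 -0.411  0.026]]
feet fronts
[[ 0.621 -0.132  0.05 ]
 [ 0.622 -0.233  0.05 ]
 [ 0.62  -0.336  0.05 ]]
pliers,cap
[[0.631 0.321 0.01 ]
 [0.655 0.21  0.01 ]
 [0.4   0.31  0.01 ]]
```

View pics/red1.png

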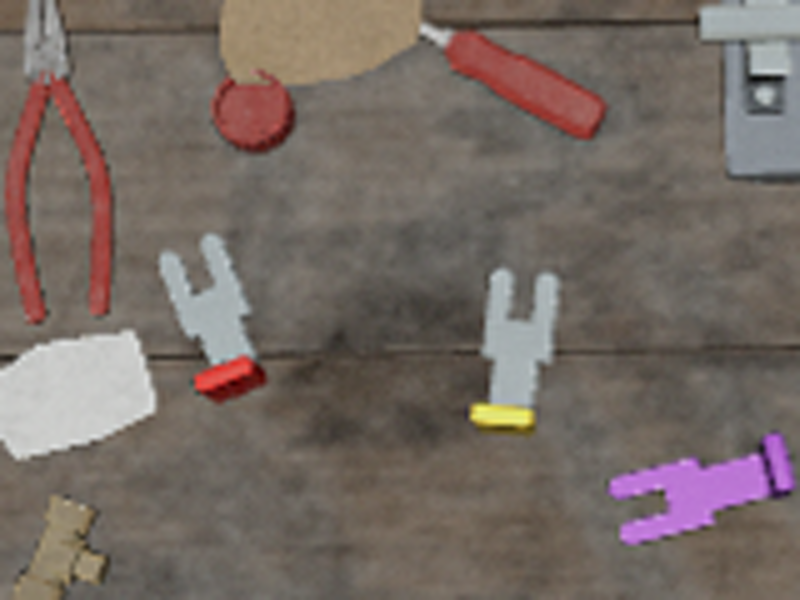

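The crop confirms it: the red sleeve is at crop (230,378) with a steel blade, yaw about +0.36 rad. The yellow one is at (503,418), yaw about -0.08. The fully purple one at right is the look-alike. Setting out now.

```bash
python3 -m pendant '[[0,0,-0.035,0],[0,0,-0.035,0],[0.0235,-0.0257,-0.01,0],[0.0235,-0.0257,0,0],[0.0235,-0.0257,0,0],[0.0235,-0.0257,0,0],[0.0235,-0.0257,0,0],[0.0235,-0.0257,0,0]]' 1 20
python3 -m pendant '[[0.0235,-0.0257,0,0],[0.0235,-0.0257,0,0],[0.0235,-0.0257,0,0],[0.0235,-0.0257,0,0],[0.0235,-0.0257,0,0],[0.0235,-0.0257,0,0],[0.0235,-0.0257,0,0],[0.0235,-0.0257,0,0]]'
```

```text
time: 1.52
ee_pos: [0.2673, -0.4112, 0.3137]
eef_rot: [0.99, 0.141, 0.0, 0.0]
ft_force: [0.3, -0.6, 0.1]
width: 0.0869
grip_force: 0.0
time: 2.18
ee_pos: [0.3903, -0.1612, 0.3138]
eef_rot: [0.99, 0.141, 0.0, 0.0]
ft_force: [0.4, -0.7, 0.4]
width: 0.087
grip_force: 0.0
```

```bash
python3 - <<'E'
from h import *
import pickle
c=cam('wrist');pickle.dump(c,open('w0.pkl','wb'))
print(r.read_state()['ee_pos'],c['t'],c['Rm'].round(3).tolist(),proj(c,[[.62,-.132,.04],[.62,-.336,.04]]))
E
python3 -m pendant '[[0.0185,-0.0324,0.006,0],[0.0185,-0.0324,0.006,0],[0.0185,-0.0324,0.006,0],[0.0185,-0.0324,0.006,0],[0.0185,-0.0324,0.006,0],[0.0185,-0.0324,0.006,0],[0.0185,-0.0324,0.006,0],[0.0185,-0.0324,0.006,0]]'
python3 -m pendant '[[0,0,0,0]]'
python3 - <<'E'
from h import *
import pickle
c=cam('wrist');pickle.dump(c,open('w1.pkl','wb'))
a=pickle.load(open('w0.pkl','rb'))
print(c['t'])
for t in('shim_red','shim_yellow'):
    print(t,[(round(o['score'],2),np.round(o['bbox']).tolist()) for o in r.outline_of(t,'wrist')])
im=np.hstack([cv2.resize(a['img'],(400,300)),cv2.resize(c['img'],(400,300))])
cv2.imwrite('pics/w01.png',im[:,:,::-1])
E
```

```text
[ 0.39331092 -0.15466082  0.31413993] [ 0.46046094 -0.14057418  0.4650395 ] [[0.28, -0.926, -0.254], [-0.96, -0.27, -0.075], [0.001, 0.265, -0.964]] [[308.79511744 -26.18235665]
 [472.3114395   30.92474399]]
time: 2.9
ee_pos: [0.4599, 0.1289, 0.2658]
eef_rot: [0.99, 0.141, 0.001, 0.0]
ft_force: [0.9, -1.0, -0.7]
width: 0.0869
grip_force: 0.0
time: 2.98
ee_pos: [0.4592, 0.1341, 0.2649]
eef_rot: [0.989, 0.145, 0.0, -0.002]
ft_force: [-0.2, 1.3, -0.2]
width: 0.0872
grip_force: 0.0
[0.52933958 0.15466954 0.41618557]
shim_red [(0.97, [412.0, 240.0, 87.0, 37.0]), (0.92, [217.0, 96.0, 41.0, 91.0]), (0.32, [519.0, 69.0, 83.0, 138.0])]
shim_yellow [(0.57, [350.0, 158.0, 59.0, 88.0]), (0.25, [125.0, 180.0, 44.0, 52.0])]
```

View pics/w01.png

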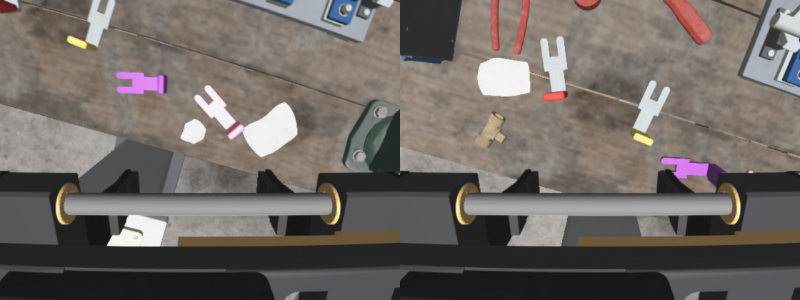

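Left picture: the shaft's lower-left corner only. Right picture: red shim tab at about (555,96) with its prongs up at (552,40), yellow tab at (643,139) with prongs at (657,88); the purple shim is at (685,167). Next I fit the shim model to the network outlines from wrist and top.

```bash
cat > fit.py <<'E'
from h import *
from scipy.optimize import minimize
def box(a,b,c,d,e,f): return np.array([(x,y,z) for x in(a,b) for y in(c,d) for z in(e,f)])
def parts(T):
    return [box(-5.5,5.5,-16,16,T+8,T+54),box(-5.5,39,-12,12,0,T),box(39,60,-19,19,0,T),
            box(60,88,7,19,0,T),box(60,88,-19,-7,0,T),box(88,91,9,17,0,T),box(88,91,-17,-9,0,T)]
def sil(c,p,T,s=4):
    Rz=R.from_euler('z',p[3]).as_matrix();m=np.zeros((420*s,560*s),np.uint8)
    for b in parts(T):
        q=proj(c,b/1000@Rz.T+p[:3]); h=cv2.convexHull(((q+.5)*s-.5).astype(np.float32)).astype(np.int32); cv2.fillConvexPoly(m,h,1)
    return cv2.resize(m.astype(np.float32),(560,420),interpolation=cv2.INTER_AREA)
def fit(obs,p0,T,z=True):
    def f(v):
        p=np.array(p0,float)+np.array([v[0],v[1],v[2] if z else 0,v[3]*10])/1000
        e=0
        for c,m in obs:
            S=sil(c,p,T);e+=np.abs(S-m).sum()/m.sum()
        return e
    best=minimize(f,[0,0,0,0],method='Nelder-Mead',options=dict(initial_simplex=np.vstack([np.zeros(4),np.diag([12,12,5,10])]),xatol=.1,fatol=1e-4,maxiter=250))
    v=best.x;return np.array(p0)+np.array([v[0],v[1],v[2] if z else 0,v[3]*10])/1000,best.fun
E
python3 - <<'E'
from fit import *
w=cam('wrist');t=cam('top')
for n,T,p0 in(('shim_red',7,[.488,.206,0,.36]),('shim_yellow',4,[.462,.065,0,-.08])):
    obs=[]
    for c,nm in((w,'wrist'),(t,'top')):
        e=proj(c,np.array(p0[:3])+[.03*np.cos(p0[3]),.03*np.sin(p0[3]),.015])[0]
        L=[o for o in r.outline_of(n,nm) if np.hypot(*(np.array(o['bbox'][:2])-e))<40]
        if L: obs.append((c,L[0]['mask'].astype(np.float32)))
        print(n,nm,e.round(),[np.round(o['bbox']) for o in L])
    for o in(obs,obs[:1]):
        a,b=fit(o,p0,T);print(a.round(4),round(b,3))
E
```

```text
shim_red wrist [217. 109.] [array([210.,  96.,  37.,  90.])]
shim_red top [197. 218.] []
[0.4914 0.2124 0.0005 0.3999] 0.063
[0.4914 0.2124 0.0005 0.3999] 0.063
shim_yellow wrist [336. 166.] [array([344., 156.,  58.,  92.])]
shim_yellow top [252. 226.] [array([253., 222.,  20.,  29.])]
[ 0.4662  0.0647  0.0042 -0.11  ] 0.924
[ 0.4673  0.0647  0.0023 -0.1149] 0.094
```

```bash
cat > go.py <<'E'
import sys
from h import *
def to(x,y,z,yaw,note=''):
    s=r.read_state();Rm=R.from_quat(s['eef_rot']).as_matrix();cy=np.arctan2(Rm[1,0],Rm[0,0])
    d=Rm.T@(np.array([x,y,z])-s['ee_pos']);print(note,'t %.2f'%s['time'],'pos',s['ee_pos'].round(4),'yaw %.3f'%cy,'tilt %.4f'%np.arccos(-Rm[2,2]),'d(tool)',d.round(4),'turn %.3f'%-(yaw-cy),'F',s['ft_force'].round(1),'w %.4f'%s['width'])
if __name__=='__main__': to(*map(float,sys.argv[1:5]))
E
python3 go.py .4914 .2124 .038 .4
```

```text
t 3.43 pos [0.4599 0.1264 0.2658] yaw 0.281 tilt 0.0009 d(tool) [ 0.054  -0.0741  0.2277] turn -0.119 F [-0.   0.5 -0. ] w 0.0870
```

```bash
python3 -m pendant '[[0.0135,-0.0185,0.03,0],[0.0135,-0.0185,0.03,0],[0.0135,-0.0185,0.03,0],[0.0135,-0.0186,0.03,0],[0,0,0.03,-0.119],[0,0,0,0],[0,0,0,0]]'
python3 go.py .4914 .2124 .038 .4
python3 - <<'E'
from fit import *
w=cam('wrist');p0=[.4914,.2124,0,.4];e=proj(w,[p0[:3]])[0]
for o in r.outline_of('shim_red','wrist')[:2]:
    print(e,np.round(o['bbox']))
    a,b=fit([(w,o['mask'].astype(np.float32))],p0,7);print(a.round(4),round(b,3))
E
```

```text
time: 4.02
ee_pos: [0.4902, 0.2129, 0.1149]
eef_rot: [0.98, 0.198, -0.002, -0.0]
ft_force: [-0.1, 0.6, 1.3]
width: 0.0869
grip_force: 0.0
 t 4.02 pos [0.4902 0.2129 0.1149] yaw 0.399 tilt 0.0030 d(tool) [0.0011 0.001  0.0769] turn -0.001 F [-0.1  0.6  1.3] w 0.0869
[278.0696115  204.32041812] [280. 164.  53. 148.]
[ 0.4908  0.2133 -0.0036  0.3888] 0.047
```

```bash
python3 -m pendant '[[0,-0.0003,0.026,0],[0,0,0.026,0],[0,0,0.018,0],[0,0,0.007,0.008],[0,0,0,0],[0,0,0,0]]'
python3 -m pendant '[[0,0,0,0],[0,0,0,0],[0,0,0,0],[0,0,0,0],[0,0,0,0],[0,0,0,0],[0,0,0,0],[0,0,0,0]]' 0.2 50
python3 go.py .4914 .2124 .038 .4
```

```text
time: 4.62
ee_pos: [0.4919, 0.2138, 0.0403]
eef_rot: [0.981, 0.195, 0.001, 0.0]
ft_force: [-0.0, 1.0, 0.1]
width: 0.0869
grip_force: 0.0
time: 5.28
ee_pos: [0.4908, 0.2138, 0.0385]
eef_rot: [0.981, 0.196, -0.0, 0.0]
ft_force: [0.5, 0.0, -0.6]
width: 0.0419
grip_force: 0.0
 t 5.28 pos [0.4908 0.2138 0.0385] yaw 0.394 tilt 0.0001 d(tool) [0.     0.0015 0.0005] turn -0.006 F [ 0.5  0.  -0.6] w 0.0419
```

```bash
python3 -m pendant '[[0,0,0,0],[0,0,0,0],[0,0,0,0],[0,0,0,0],[0,0,0,0],[0,0,0,0]]' 0 50
python3 go.py .4914 .2124 .038 .4
python3 -m pendant '[[0,0,-0.02,0],[0,0,-0.035,0],[0,0,-0.035,0],[0,0,-0.035,0],[0,0,-0.015,0],[0,0,0,0],[0,0,0,0]]'
python3 go.py .4914 .2124 .038 .4
python3 - <<'E'
from fit import *
s=r.read_state()
w=cam('wrist');p0=[*s['ee_pos'][:2],s['ee_pos'][2]-.038,.39]
for o in r.outline_of('shim_red','wrist')[:1]:
    print(np.round(o['bbox']),p0)
    a,b=fit([(w,o['mask'].astype(np.float32))],p0,7);print(a.round(4),round(b,3))
E
```

```text
time: 5.78
ee_pos: [0.4908, 0.2138, 0.0385]
eef_rot: [0.981, 0.196, -0.0, 0.0]
ft_force: [1.3, 0.5, 0.1]
width: 0.0315
grip_force: 50.0
 t 5.78 pos [0.4908 0.2138 0.0385] yaw 0.394 tilt 0.0001 d(tool) [0.     0.0015 0.0005] turn -0.006 F [1.3 0.5 0.1] w 0.0315
time: 6.37
ee_pos: [0.491, 0.2137, 0.1787]
eef_rot: [0.981, 0.196, 0.001, 0.0]
ft_force: [-0.1, -0.4, -2.0]
width: 0.0312
grip_force: 50.0
 t 6.37 pos [0.491  0.2137 0.1787] yaw 0.394 tilt 0.0011 d(tool) [-0.0002  0.0013  0.1407] turn -0.006 F [-0.1 -0.4 -2. ] w 0.0312
[282. 177.  73. 191.] [np.float64(0.49097753810401623), np.float64(0.2137260314996244), np.float64(0.1406738445089448), 0.39]
[0.4929 0.2142 0.1136 0.3777] 0.203
```

```bash
python3 -m pendant '[[0,0,-0.03,0.0985],[0,0,-0.03,0.0985],[0,0,-0.03,0.0985],[0,0,-0.03,0.0985],[0.0026,0.036,0,0],[0.0026,0.036,0,0],[0.0026,0.036,0,0],[0.0026,0.036,0,0]]'
python3 -m pendant '[[0.0026,0.036,0,0],[0.0026,0.036,0,0],[0.0026,0.036,0,0],[0.0026,0.036,0,0],[0.0026,0.036,0,0],[0.0026,0.036,0,0],[0.0026,0.034,0,0],[0,0,0,0]]'
python3 -m pendant '[[0,0,0,0],[0,0,0,0]]'
python3 go.py .52 -.18 .3 0
python3 - <<'E'
from h import *
import pickle
c=cam('wrist');pickle.dump(c,open('w2.pkl','wb'))
print(c['t'],proj(c,[[.62,-.132,.044],[.62,-.232,.044],[.62,-.332,.044]]))
save(c,'w2.png',None,1.42)
print([(o['score'],o['bbox']) for o in r.outline_of('shaft_unit','wrist')])
E
```

```text
time: 7.13
ee_pos: [0.5005, 0.0681, 0.2971]
eef_rot: [1.0, 0.0, -0.001, 0.0]
ft_force: [0.7, -1.0, -2.2]
width: 0.0314
grip_force: 50.0
time: 7.8
ee_pos: [0.5176, -0.1886, 0.2956]
eef_rot: [1.0, -0.005, -0.002, 0.0]
ft_force: [-0.8, -0.8, -2.6]
width: 0.0315
grip_force: 50.0
time: 7.97
ee_pos: [0.519, -0.1795, 0.2971]
eef_rot: [1.0, 0.0, -0.001, -0.001]
ft_force: [1.1, 0.5, -1.7]
width: 0.0315
grip_force: 50.0
 t 7.97 pos [ 0.519  -0.1795  0.2971] yaw 0.000 tilt 0.0026 d(tool) [ 0.001   0.0005 -0.0029] turn 0.000 F [ 1.1  0.5 -1.7] w 0.0315
[ 0.59238495 -0.17937617  0.44810577] [[236.32205852  88.86371913]
 [323.18979591  88.96963838]
 [409.17990992  89.85968383]]
[(0.93, [329.6, 52.0, 364.5, 104.0]), (0.25, [81.2, 52.1, 101.3, 62.9])]
```

View pics/w2.png

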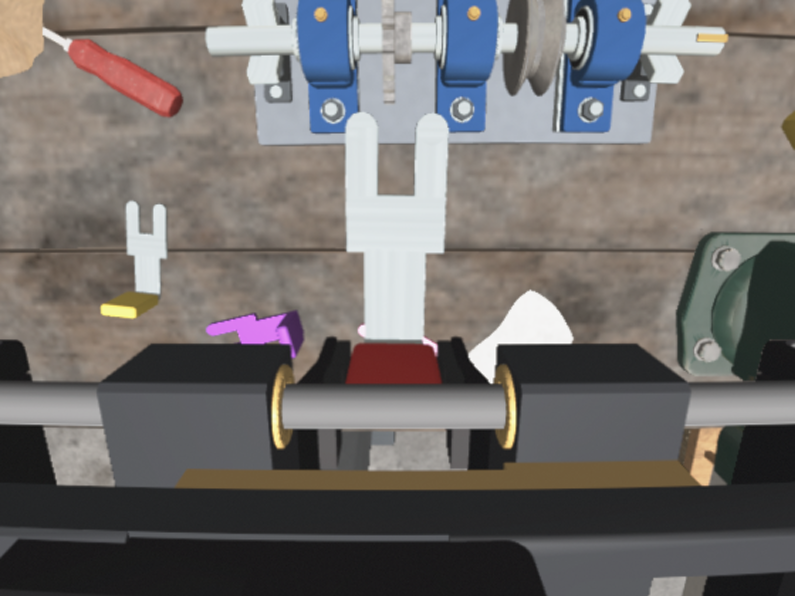

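The wrist picture shows the red shim held straight (prong tips at (361,113) and (432,113) on the 1.42x picture). The three feet's front edges are at about (334,132), (462,132) and (587,132), with bed corners at (259,144) and (651,143).

```bash
python3 - <<'E'
from h import *
import pickle
np.set_printoptions(precision=4,suppress=True)
c=pickle.load(open('w2.pkl','rb'))
print('bed',onz(c,np.array([(259.5,144),(651.5,143.5)])/1.42,.026))
hsv=cv2.cvtColor(c['img'],cv2.COLOR_RGB2HSV)
b=((hsv[...,0]>100)&(hsv[...,0]<125)&(hsv[...,1]>120)&(hsv[...,2]>40))
for lo,hi in((210,260),(300,350),(385,440)):
    s=b[:,lo:hi];rows=np.where(s.sum(1)>12)[0];mx=rows.max()
    for q in range(mx-12,mx+2,3):
        cc=np.where(s[q])[0]; 
        if len(cc): print(q,cc.min()+lo,cc.max()+lo+1,end=' | ')
    cc=np.where(s[mx-5])[0];l,rr=cc.min()+lo-.5,cc.max()+lo+.5
    print('bottom',mx,'front pt z.044',onz(c,[((l+rr)/2,mx+.5)],.044),'top z.055',onz(c,[(l,mx-5),(rr,mx-5)],.056))
p=proj(c,[[.519+.091,-.1795,.2586+.004],[.519+.088,-.1795+.013,.2586+.007],[.519+.088,-.1795-.013,.2586+.007]])*1.42;print('exp tips',p)
E
```

```text
bed [[ 0.607  -0.0641  0.026 ]
 [ 0.6091 -0.402   0.026 ]]
80 218 247 | 83 219 245 | 86 219 243 | 89 219 242 | 92 220 242 | bottom 92 front pt z.044 [[ 0.616  -0.1252  0.044 ]] top z.055 [[ 0.6213 -0.1135  0.056 ]
 [ 0.6212 -0.1404  0.056 ]]
79 308 341 | 82 313 341 | 85 315 341 | 88 316 341 | 91 317 341 | bottom 91 front pt z.044 [[ 0.6172 -0.2376  0.044 ]] top z.055 [[ 0.6223 -0.2218  0.056 ]
 [ 0.6225 -0.2497  0.056 ]]
80 396 430 | 83 396 430 | 86 396 429 | 89 395 429 | 92 399 426 | bottom 92 front pt z.044 [[ 0.6171 -0.3356  0.044 ]] top z.055 [[ 0.622  -0.3116  0.056 ]
 [ 0.6226 -0.3492  0.056 ]]
exp tips [[394.3679 112.1609]
 [358.7364 119.9946]
 [429.9922 120.0654]]
```

```bash
python3 -m pendant '[[-0.0027,-0.0068,0.03,0],[-0.0027,-0.0068,0.03,0],[-0.0027,-0.0068,0.03,0],[-0.0027,-0.0068,0.03,0],[-0.0027,-0.0068,0.03,0],[-0.0027,-0.0068,0.03,0],[-0.0027,-0.0067,0.03,0],[0,0,0.012,0]]'
python3 -m pendant '[[0,0,0,0],[0,0,0,0],[0,0,0,0]]'
python3 go.py .508 -.132 .0746 .006
```

```text
time: 8.73
ee_pos: [0.498, -0.1298, 0.0731]
eef_rot: [1.0, 0.002, -0.002, -0.001]
ft_force: [-0.6, -0.2, -1.3]
width: 0.0317
grip_force: 50.0
time: 8.98
ee_pos: [0.5019, -0.1331, 0.0784]
eef_rot: [1.0, -0.0, 0.001, 0.0]
ft_force: [-0.5, 0.1, 0.0]
width: 0.0315
grip_force: 50.0
 t 8.98 pos [ 0.5019 -0.1331  0.0784] yaw -0.000 tilt 0.0029 d(tool) [ 0.0061 -0.0011  0.0038] turn -0.006 F [-0.5  0.1  0. ] w 0.0315
```

```bash
python3 -m pendant '[[0,0,0,0],[0,0,0,0],[0,0,0,0]]'; python3 -m pendant '[[0,0,0,0]]'; python3 go.py .508 -.132 .0746 .006
```

```text
time: 9.23
ee_pos: [0.5011, -0.1331, 0.0775]
eef_rot: [1.0, -0.0, 0.001, 0.0]
ft_force: [-0.1, 0.5, -1.5]
width: 0.0315
grip_force: 50.0
time: 9.32
ee_pos: [0.5007, -0.133, 0.0771]
eef_rot: [1.0, -0.0, 0.0, 0.0]
ft_force: [0.2, -0.6, -1.5]
width: 0.0318
grip_force: 50.0
 t 9.32 pos [ 0.5007 -0.133   0.0771] yaw -0.000 tilt 0.0010 d(tool) [ 0.0072 -0.001   0.0025] turn -0.006 F [ 0.2 -0.6 -1.5] w 0.0318
```

```bash
python3 -m pendant '[[0.003,-0.001,0.002,-0.006],[0.004,0,0,0],[0,0,0,0],[0,0,0,0],[0,0,0,0],[0,0,0,0],[0,0,0,0],[0,0,0,0]]'; python3 go.py .525 -.132 .0746 .006
python3 -m pendant '[[0.004,0,0,0],[0.004,0,0,0],[0.004,0,0,0],[0,0,0,0],[0,0,0,0]]'; python3 go.py .525 -.132 .0746 .006
```

```text
time: 9.98
ee_pos: [0.5074, -0.1317, 0.0745]
eef_rot: [1.0, 0.003, -0.0, 0.0]
ft_force: [-0.4, -0.2, -2.5]
width: 0.0317
grip_force: 50.0
 t 9.98 pos [ 0.5074 -0.1317  0.0745] yaw 0.006 tilt 0.0001 d(tool) [ 0.0176  0.0004 -0.0001] turn -0.000 F [-0.4 -0.2 -2.5] w 0.0317
time: 10.4
ee_pos: [0.5197, -0.1314, 0.0745]
eef_rot: [1.0, 0.003, 0.0, -0.0]
ft_force: [-0.0, 0.0, -1.4]
width: 0.0318
grip_force: 50.0
 t 10.40 pos [ 0.5197 -0.1314  0.0745] yaw 0.006 tilt 0.0003 d(tool) [ 0.0053  0.0006 -0.0001] turn 0.000 F [-0.   0.  -1.4] w 0.0318
```

```bash
python3 -m pendant '[[0.0025,0,0,0],[0.0025,0,0,0],[0.0025,0,0,0],[0,0,0,0],[0,0,0,0]]'; python3 go.py .525 -.132 .0746 .006
```

```text
time: 10.82
ee_pos: [0.5271, -0.1315, 0.0745]
eef_rot: [1.0, 0.003, 0.0, -0.0]
ft_force: [0.2, -0.3, -1.9]
width: 0.0318
grip_force: 50.0
 t 10.82 pos [ 0.5271 -0.1315  0.0745] yaw 0.006 tilt 0.0001 d(tool) [-0.0021  0.0005 -0.0001] turn 0.000 F [ 0.2 -0.3 -1.9] w 0.0318
```

```bash
python3 -m pendant '[[0.002,0,0,0],[0.002,0,0,0],[0,0,0,0],[0,0,0,0]]'; python3 go.py .525 -.132 .0746 .006
```

```text
time: 11.15
ee_pos: [0.531, -0.1315, 0.0746]
eef_rot: [1.0, 0.003, 0.0, -0.0]
ft_force: [-0.4, 0.1, -1.9]
width: 0.0315
grip_force: 50.0
 t 11.15 pos [ 0.531  -0.1315  0.0746] yaw 0.006 tilt 0.0001 d(tool) [-0.0061  0.0005 -0.    ] turn -0.000 F [-0.4  0.1 -1.9] w 0.0315
```

```bash
python3 -m pendant '[[0.002,0,0,0],[0.002,0,0,0],[0,0,0,0],[0,0,0,0]]'; python3 -m pendant '[[0.002,0,0,0],[0.002,0,0,0],[0,0,0,0],[0,0,0,0]]'; python3 go.py .525 -.132 .0746 .006
```

```text
time: 11.48
ee_pos: [0.5351, -0.1314, 0.0745]
eef_rot: [1.0, 0.003, 0.0, -0.0]
ft_force: [-0.4, -0.1, -2.2]
width: 0.0316
grip_force: 50.0
time: 11.82
ee_pos: [0.5391, -0.1314, 0.0746]
eef_rot: [1.0, 0.003, 0.0, -0.0]
ft_force: [-0.2, 0.6, -1.8]
width: 0.0317
grip_force: 50.0
 t 11.82 pos [ 0.5391 -0.1314  0.0746] yaw 0.006 tilt 0.0001 d(tool) [-0.0141  0.0005 -0.    ] turn -0.000 F [-0.2  0.6 -1.8] w 0.0317
```

```bash
python3 -m pendant '[[0.002,0,0,0],[0.003,0,0,0],[0.003,0,0,0],[0.002,0,0,0],[0,0,0,0],[0,0,0,0]]'; python3 -m pendant '[[0.003,0,0,0],[0.003,0,0,0],[0.003,0,0,0],[0.002,0,0,0],[0,0,0,0],[0,0,0,0]]'; python3 go.py .567 -.132 .0746 .006
```

```text
time: 12.32
ee_pos: [0.5491, -0.1313, 0.0745]
eef_rot: [1.0, 0.003, -0.0, -0.0]
ft_force: [0.2, -0.2, -1.6]
width: 0.0314
grip_force: 50.0
time: 12.82
ee_pos: [0.56, -0.1313, 0.0745]
eef_rot: [1.0, 0.003, -0.0, -0.0]
ft_force: [-0.6, -0.2, -1.6]
width: 0.0316
grip_force: 50.0
 t 12.82 pos [ 0.56   -0.1313  0.0745] yaw 0.006 tilt 0.0001 d(tool) [ 0.007   0.0008 -0.0001] turn -0.000 F [-0.6 -0.2 -1.6] w 0.0316
```

```bash
python3 -m pendant '[[0.002,0,0,0],[0.002,0,0,0],[0,0,0,0],[0,0,0,0]]';  python3 -m pendant '[[0.0015,0,0,0],[0.001,0,0,0],[0,0,0,0],[0,0,0,0]]'; python3 go.py .567 -.132 .0746 .006
```

```text
time: 13.15
ee_pos: [0.564, -0.1313, 0.0746]
eef_rot: [1.0, 0.003, 0.0, 0.0]
ft_force: [-0.5, 0.4, -1.7]
width: 0.0313
grip_force: 50.0
time: 13.48
ee_pos: [0.5654, -0.1314, 0.0742]
eef_rot: [1.0, 0.003, -0.001, 0.0]
ft_force: [-5.0, -0.0, 1.0]
width: 0.0316
grip_force: 50.0
 t 13.48 pos [ 0.5654 -0.1314  0.0742] yaw 0.006 tilt 0.0025 d(tool) [ 0.0016  0.0006 -0.0004] turn -0.000 F [-5. -0.  1.] w 0.0316
```

```bash
python3 -m pendant '[[0.0005,0,0,0],[0,0,0,0]]';  python3 -m pendant '[[0,0,0,0],[0,0,0,0],[0,0,0,0],[0,0,0,0],[0,0,0,0],[0,0,0,0]]' 0.65; python3 go.py .567 -.132 .0746 .006
```

```text
time: 13.65
ee_pos: [0.5655, -0.1314, 0.0742]
eef_rot: [1.0, 0.003, -0.002, 0.0]
ft_force: [-6.4, 1.0, 2.5]
width: 0.0316
grip_force: 50.0
time: 14.15
ee_pos: [0.5671, -0.1313, 0.0747]
eef_rot: [1.0, 0.003, 0.0, 0.0]
ft_force: [0.8, 0.0, -0.7]
width: 0.0555
grip_force: 0.0
 t 14.15 pos [ 0.5671 -0.1313  0.0747] yaw 0.006 tilt 0.0004 d(tool) [-0.0001  0.0007  0.0001] turn -0.000 F [ 0.8  0.  -0.7] w 0.0555
```

```bash
python3 -m pendant '[[0,0,-0.02,0],[0,0,-0.035,0],[0,0,-0.035,0],[0,0,-0.035,0],[-0.01,-0.02,-0.02,0],[-0.018,-0.033,0,0],[-0.018,-0.033,0,0],[-0.018,-0.033,0,0]]' 1
python3 -m pendant '[[-0.018,-0.033,0,0],[-0.01,-0.025,0.01,0],[-0.008,-0.019,0.01,0.12],[0,0,0,0],[0,0,0,0],[0,0,0,0]]'
python3 go.py .467 .065 .036 -.115
python3 - <<'E'
from fit import *
w=cam('wrist');p0=[.467,.0647,0,-.115]
for o in r.outline_of('shim_yellow','wrist')[:2]:
    print(np.round(o['bbox']),proj(w,[p0[:3]]))
    a,b=fit([(w,o['mask'].astype(np.float32))],p0,4);print(a.round(4),round(b,3))
save(w,'w3.png',None,1.42)
E
```

```text
time: 14.82
ee_pos: [0.5016, -0.0114, 0.2198]
eef_rot: [1.0, 0.003, 0.0, 0.0]
ft_force: [0.1, 0.1, 1.1]
width: 0.0867
grip_force: 0.0
time: 15.32
ee_pos: [0.4662, 0.0635, 0.1998]
eef_rot: [0.998, -0.056, 0.0, 0.0]
ft_force: [-0.1, 0.9, 0.9]
width: 0.0873
grip_force: 0.0
 t 15.32 pos [0.4662 0.0635 0.1998] yaw -0.113 tilt 0.0006 d(tool) [ 0.0006 -0.0017  0.1638] turn 0.002 F [-0.1  0.9  0.9] w 0.0873
[278. 148.  37. 107.] [[275.93272193 184.15773573]]
[ 0.4657  0.0646 -0.0071 -0.1107] 0.071
```

View pics/w3.png

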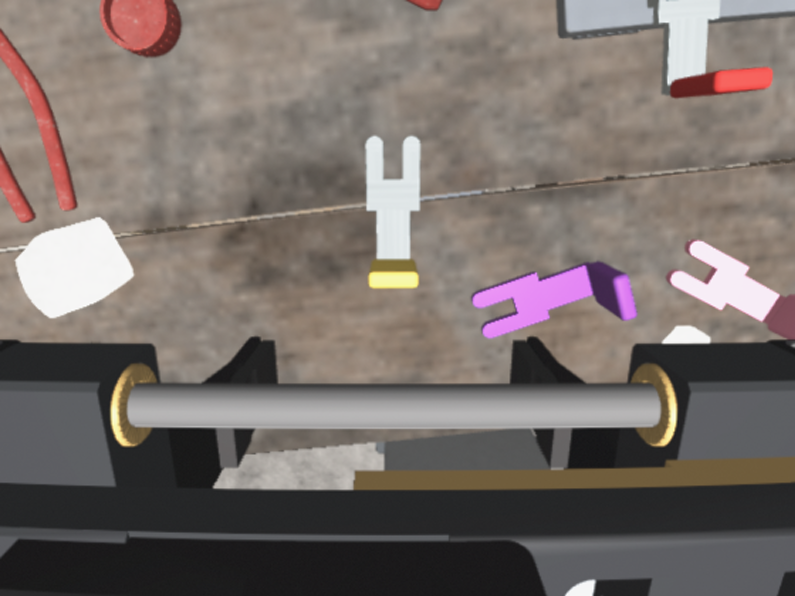

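Wrist view: the red shim sits in the left block's gap at about (720,80), and yellow is straight under the tool at (393,275). The purple prongs at (480,300) are near the right finger's path, so I descend with the fingers only partly open.

```bash
python3 -m pendant '[[0,-0.001,0,0.002],[0,0,0.03,0],[0,0,0.035,0],[0,0,0.035,0],[0,0,0.03,0],[0,0,0.02,0],[0,0,0.01,0],[0,0,0.0035,0]]' 0.6
python3 -m pendant '[[0,0,0,0],[0,0,0,0],[0,0,0,0],[0,0,0,0]]'; python3 go.py .4665 .0647 .036 -.113
python3 -m pendant '[[0,0,0,0],[0,0,0,0],[0,0,0,0],[0,0,0,0],[0,0,0,0],[0,0,0,0],[0,0,0,0],[0,0,0,0]]' 0 50
python3 go.py .4665 .0647 .036 -.113
```

```text
time: 16.08
ee_pos: [0.4653, 0.0648, 0.0347]
eef_rot: [0.998, -0.058, -0.001, -0.0]
ft_force: [0.7, 0.3, 0.1]
width: 0.0531
grip_force: 0.0
time: 16.42
ee_pos: [0.4668, 0.065, 0.0372]
eef_rot: [0.998, -0.058, 0.001, 0.0]
ft_force: [-0.3, -0.3, 0.1]
width: 0.0518
grip_force: 0.0
 t 16.42 pos [0.4668 0.065  0.0372] yaw -0.116 tilt 0.0021 d(tool) [-0.0003  0.0004  0.0012] turn -0.003 F [-0.3 -0.3  0.1] w 0.0518
time: 17.08
ee_pos: [0.466, 0.065, 0.0361]
eef_rot: [0.998, -0.058, 0.0, 0.0]
ft_force: [-0.8, -1.6, 4.0]
width: 0.0314
grip_force: 50.0
 t 17.08 pos [0.466  0.065  0.0361] yaw -0.116 tilt 0.0003 d(tool) [0.0006 0.0002 0.0001] turn -0.003 F [-0.8 -1.6  4. ] w 0.0314
```

```bash
python3 -m pendant '[[0,0,-0.02,0],[0,0,-0.035,0],[0,0,-0.035,0],[0,0,-0.035,0],[0,0,-0.02,-0.122],[0.0035,0.033,0,0],[0.0035,0.033,0,0],[0.0035,0.033,0,0]]'
python3 -m pendant '[[0.0035,0.033,0,0],[0.0035,0.033,0,0],[0.0035,0.033,0,0],[0.0035,0.033,0,0],[0.0035,0.033,0,0],[0.0035,0.033,0,0],[0,0,0,0],[0,0,0,0]]'
python3 go.py .5 -.2315 .0752 .006
```

```text
time: 17.75
ee_pos: [0.4771, -0.0349, 0.1814]
eef_rot: [1.0, 0.004, 0.001, 0.0]
ft_force: [-0.8, -0.7, -1.1]
width: 0.0316
grip_force: 50.0
time: 18.42
ee_pos: [0.4986, -0.2335, 0.1802]
eef_rot: [1.0, 0.001, -0.0, -0.0]
ft_force: [0.5, 0.9, -1.0]
width: 0.0314
grip_force: 50.0
 t 18.42 pos [ 0.4986 -0.2335  0.1802] yaw 0.002 tilt 0.0013 d(tool) [ 0.0015 -0.0019  0.105 ] turn -0.004 F [ 0.5  0.9 -1. ] w 0.0314
```

```bash
python3 -m pendant '[[0,0,0.035,0],[0,0,0.035,0],[0,0,0.025,0],[0,0,0.01,0],[0,0,0,0],[0,0,0,0],[0,0,0,0],[0,0,0,0]]'; python3 -m pendant '[[0,0,0,0],[0,0,0,0],[0,0,0,0],[0,0,0,0]]'
python3 go.py .5 -.2315 .0752 .006
```

```text
time: 19.08
ee_pos: [0.5003, -0.232, 0.0779]
eef_rot: [1.0, 0.003, 0.001, 0.001]
ft_force: [0.6, 0.4, -0.2]
width: 0.0313
grip_force: 50.0
time: 19.42
ee_pos: [0.4993, -0.2318, 0.0763]
eef_rot: [1.0, 0.003, 0.0, 0.0]
ft_force: [-0.0, 0.1, -1.8]
width: 0.0314
grip_force: 50.0
 t 19.42 pos [ 0.4993 -0.2318  0.0763] yaw 0.006 tilt 0.0005 d(tool) [ 0.0008 -0.0003  0.0011] turn -0.000 F [-0.   0.1 -1.8] w 0.0314
```

```bash
python3 -m pendant '[[0.004,-0.0003,0.0007,0],[0.005,0,0,0],[0.005,0,0,0],[0.005,0,0,0],[0.003,0,0,0],[0,0,0,0],[0,0,0,0],[0,0,0,0]]'; python3 go.py .5 -.2315 .0752 .006; python3 -m pendant '[[0.002,0,0,0],[0.002,0,0,0],[0,0,0,0],[0,0,0,0]]'; python3 go.py .527 -.2315 .0752 .006
```

```text
time: 20.08
ee_pos: [0.521, -0.2313, 0.0753]
eef_rot: [1.0, 0.003, -0.0, -0.0]
ft_force: [0.2, -0.5, -0.9]
width: 0.0316
grip_force: 50.0
 t 20.08 pos [ 0.521  -0.2313  0.0753] yaw 0.006 tilt 0.0002 d(tool) [-0.021   0.0001  0.0001] turn -0.000 F [ 0.2 -0.5 -0.9] w 0.0316
time: 20.42
ee_pos: [0.5251, -0.2313, 0.0753]
eef_rot: [1.0, 0.003, -0.0, 0.0]
ft_force: [-0.8, 0.0, -0.1]
width: 0.0316
grip_force: 50.0
 t 20.42 pos [ 0.5251 -0.2313  0.0753] yaw 0.006 tilt 0.0002 d(tool) [0.0019 0.0002 0.0001] turn -0.000 F [-0.8  0.  -0.1] w 0.0316
```

```bash
for i in 1; do python3 -m pendant '[[0.001,0,0,0],[0.001,0,0,0],[0,0,0,0],[0,0,0,0]]'; done; python3 -m pendant '[[0.001,0,0,0],[0.001,0,0,0],[0,0,0,0],[0,0,0,0]]'; python3 go.py .529 -.2315 .0752 .006
```

```text
time: 20.75
ee_pos: [0.5254, -0.2315, 0.075]
eef_rot: [1.0, 0.003, -0.002, 0.0]
ft_force: [-8.8, -0.5, 3.1]
width: 0.0316
grip_force: 50.0
time: 21.08
ee_pos: [0.5255, -0.2317, 0.0746]
eef_rot: [1.0, 0.002, -0.004, -0.0]
ft_force: [-18.0, -0.3, 8.9]
width: 0.0313
grip_force: 49.9
 t 21.08 pos [ 0.5255 -0.2317  0.0746] yaw 0.005 tilt 0.0078 d(tool) [ 0.0035 -0.0002 -0.0006] turn -0.001 F [-18.   -0.3   8.9] w 0.0313
```

The yellow shim jams at the middle block's front edge (18 N with no advance), so that is the 1.0 mm gap. Backing off to the third block.

```bash
python3 -m pendant '[[-0.005,0,0,0],[-0.012,0,0,0],[-0.012,0,0,0],[0,0.025,0,0],[0,0.025,0,0],[0,0.025,0,0],[0,0.025,0,0],[0,0,0,0]]';  python3 -m pendant '[[0,0,0,0],[0,0,0,0],[0,0,0,0],[0,0,0,0],[0,0,0,0],[0,0,0,0],[0,0,0,0]]'
python3 go.py .5 -.3315 .0752 .006
python3 - <<'E'
from h import *
w=cam('wrist');save(w,'w4.png',None,1.42)
E
```

```text
time: 21.75
ee_pos: [0.4995, -0.3375, 0.0753]
eef_rot: [1.0, -0.0, 0.0, 0.001]
ft_force: [-0.8, -0.9, -1.7]
width: 0.0317
grip_force: 50.0
time: 22.33
ee_pos: [0.5008, -0.3311, 0.0755]
eef_rot: [1.0, 0.003, 0.0, 0.0]
ft_force: [0.4, 0.0, -1.1]
width: 0.0314
grip_force: 50.0
 t 22.33 pos [ 0.5008 -0.3311  0.0755] yaw 0.006 tilt 0.0002 d(tool) [-0.0008  0.0004  0.0003] turn 0.000 F [ 0.4  0.  -1.1] w 0.0314
```

View pics/w4.png

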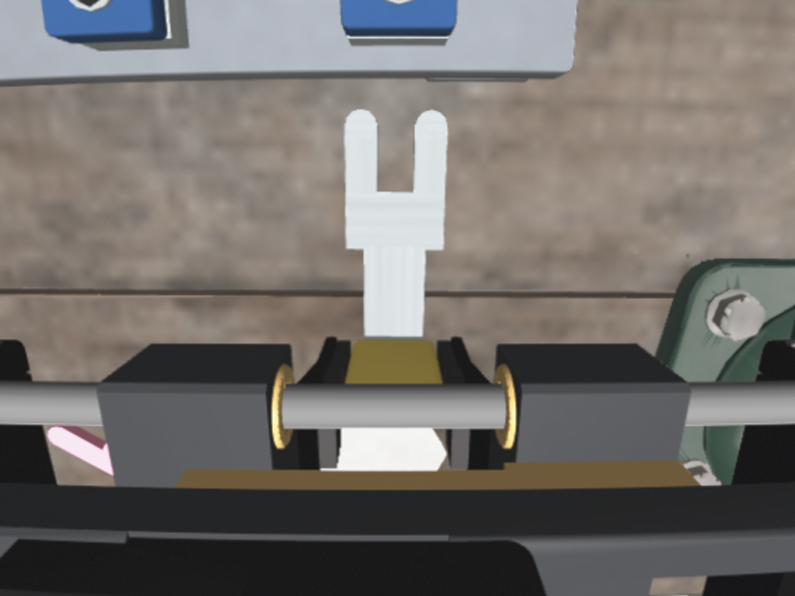

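The shim is held straight (prongs at 361 and 431, row 112) and lines up with the foot (columns 341-457). Feeling in.

```bash
python3 -m pendant '[[0.004,0.0003,0.0003,0],[0.005,0,0,0],[0.005,0,0,0],[0.005,0,0,0],[0.002,0,0,0],[0,0,0,0],[0,0,0,0],[0,0,0,0]]';  python3 -m pendant '[[0.002,0,0,0],[0.002,0,0,0],[0,0,0,0],[0,0,0,0]]'; python3 -m pendant '[[0.002,0,0,0],[0,0,0,0],[0,0,0,0]]'; python3 go.py .529 -.3315 .0752 .006
```

```text
time: 23.05
ee_pos: [0.5215, -0.3317, 0.075]
eef_rot: [1.0, 0.003, -0.0, 0.0]
ft_force: [0.7, -0.6, -0.4]
width: 0.0315
grip_force: 50.0
time: 23.38
ee_pos: [0.5258, -0.3315, 0.0751]
eef_rot: [1.0, 0.003, 0.0, -0.0]
ft_force: [0.4, -0.6, -0.9]
width: 0.0314
grip_force: 50.0
time: 23.63
ee_pos: [0.5278, -0.3315, 0.0751]
eef_rot: [1.0, 0.003, 0.0, 0.0]
ft_force: [-0.7, 0.1, -1.0]
width: 0.0312
grip_force: 50.0
 t 23.63 pos [ 0.5278 -0.3315  0.0751] yaw 0.006 tilt 0.0001 d(tool) [ 0.0012  0.     -0.0001] turn -0.000 F [-0.7  0.1 -1. ] w 0.0312
```

Already past the jam depth with no force, so I keep going.

```bash
python3 -m pendant '[[0.002,0,0,0],[0.002,0,0,0],[0,0,0,0],[0,0,0,0]]';  python3 -m pendant '[[0.002,0,0,0],[0.002,0,0,0],[0,0,0,0],[0,0,0,0]]'; python3 -m pendant '[[0.002,0,0,0],[0.002,0,0,0],[0,0,0,0]]'
```

```text
time: 23.97
ee_pos: [0.5319, -0.3314, 0.075]
eef_rot: [1.0, 0.003, 0.0, -0.0]
ft_force: [-0.1, 0.5, -0.4]
width: 0.0313
grip_force: 50.0
time: 24.3
ee_pos: [0.5359, -0.3314, 0.075]
eef_rot: [1.0, 0.003, 0.0, -0.0]
ft_force: [0.4, -0.1, -0.4]
width: 0.0316
grip_force: 50.0
time: 24.55
ee_pos: [0.5402, -0.3313, 0.0751]
eef_rot: [1.0, 0.003, 0.0, -0.0]
ft_force: [-0.1, 0.2, -1.9]
width: 0.0317
grip_force: 50.0
```

```bash
python3 -m pendant '[[0.003,0,0,0],[0.003,0,0,0],[0.003,0,0,0],[0.002,0,0,0],[0,0,0,0],[0,0,0,0]]'; python3 -m pendant '[[0.003,0,0,0],[0.003,0,0,0],[0.002,0,0,0],[0.002,0,0,0],[0,0,0,0],[0,0,0,0]]'; python3 -m pendant '[[0.0015,0,0,0],[0.0015,0,0,0],[0,0,0,0],[0,0,0,0]]'
```

```text
time: 25.05
ee_pos: [0.5509, -0.3313, 0.075]
eef_rot: [1.0, 0.003, -0.0, -0.0]
ft_force: [0.2, 0.1, -0.6]
width: 0.0316
grip_force: 50.0
time: 25.55
ee_pos: [0.5608, -0.3313, 0.075]
eef_rot: [1.0, 0.003, 0.0, -0.0]
ft_force: [0.3, -0.1, -1.7]
width: 0.0314
grip_force: 50.0
time: 25.88
ee_pos: [0.5638, -0.3313, 0.0751]
eef_rot: [1.0, 0.003, 0.0, 0.0]
ft_force: [-0.0, -0.7, -1.2]
width: 0.0316
grip_force: 50.0
```

```bash
python3 -m pendant '[[0.0015,0,0,0],[0.0015,0,0,0],[0,0,0,0],[0,0,0,0]]'; python3 -m pendant '[[0.0012,0,0,0],[0,0,0,0],[0,0,0,0],[0,0,0,0]]'
```

```text
time: 26.22
ee_pos: [0.5659, -0.3315, 0.075]
eef_rot: [1.0, 0.003, -0.001, 0.0]
ft_force: [-6.0, 1.9, 1.5]
width: 0.0314
grip_force: 50.0
time: 26.55
ee_pos: [0.5661, -0.3316, 0.0749]
eef_rot: [1.0, 0.003, -0.002, -0.0]
ft_force: [-9.5, 1.3, 5.2]
width: 0.0313
grip_force: 50.0
```

```bash
python3 -m pendant '[[0,0,0,0],[0,0,0,0],[0,0,0,0],[0,0,0,0],[0,0,0,0],[0,0,0,0]]' 0.65
python3 -m pendant '[[-0.001,0,-0.02,0],[0,0,-0.035,0],[0,0,-0.035,0],[0,0,-0.035,0],[-0.01,-0.025,-0.035,0],[-0.01,-0.025,-0.035,0],[-0.01,-0.025,-0.035,0],[-0.01,-0.025,0,0]]'
python3 -m pendant '[[0,0,0,0],[0,0,0,0],[0,0,0,0],[0,0,0,0],[0,0,0,0]]'
python3 - <<'E'
from h import *
w=cam('wrist');save(w,'w5.png',None,1.42);print(r.read_state()['ee_pos'])
from fit import *
for n,T,p0 in(('shim_red',7,[.566,-.1315,.0355,0]),('shim_yellow',4,[.566,-.3315,.0385,0])):
    S=sil(w,np.array(p0),T)
    for o in r.outline_of(n,'wrist')[:3]:
        print(n,np.round(o['bbox']),proj(w,[p0[:3]]).round(),'outside model',(o['mask']&(S<.1)).sum(),o['mask'].sum())
E
```

```text
time: 27.05
ee_pos: [0.5681, -0.3312, 0.0751]
eef_rot: [1.0, 0.003, 0.0, 0.0]
ft_force: [-0.2, -0.5, -0.5]
width: 0.0554
grip_force: 0.0
time: 27.72
ee_pos: [0.5299, -0.235, 0.306]
eef_rot: [1.0, 0.003, 0.004, 0.002]
ft_force: [0.9, 0.5, 0.8]
width: 0.0563
grip_force: 0.0
time: 28.13
ee_pos: [0.5279, -0.2368, 0.2983]
eef_rot: [1.0, 0.002, -0.0, -0.0]
ft_force: [-0.3, 0.2, -0.1]
width: 0.0566
grip_force: 0.0
[ 0.52795332 -0.2365593   0.29831581]
shim_red [186. 129.  40.  57.] [[192. 143.]] outside model 77 1444
shim_red [247. 245.  63.  49.] [[192. 143.]] outside model 1287 1287
shim_red [142. 242.  66.  29.] [[192. 143.]] outside model 1032 1032
shim_yellow [365. 130.  42.  56.] [[355. 144.]] outside model 2 1344
```

View pics/w5.png

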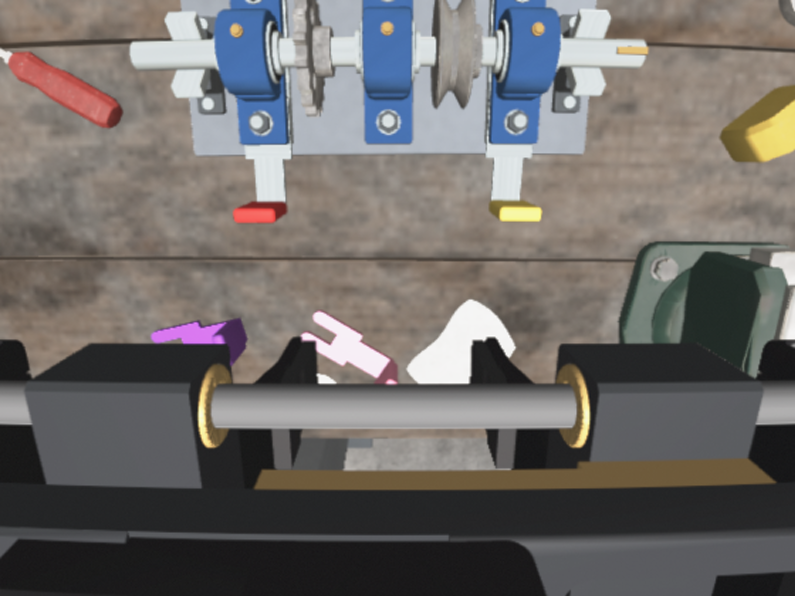

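Both shims stand symmetrically at their outer blocks: red tab at (260,212), yellow at (516,213). The same length of blade shows at each, both are aligned with the feet, and the robot is clear.

```bash
python3 -c "from bench import r;print(r.close_job())"
```

```text
the job is handed in; nothing more can be done
None
```

I handed the job in at about 28 s: the red shim is pushed home under the block at y = +100 mm and the yellow one under the block at y = -100 mm. The yellow one jammed at the middle block, and the hand-in returned no verdict.

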